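Set the try square on the painting

TASK

The painter wants to rule a line straight across the larger painted panel. Set the steel try square down on the table with the front face of its stock flush against the middle of the panel's long edge on the robot's side, and its blade reaching square across the painting; then let go of it.

Things in the scene. Friction and masses are not known exactly. Their poses are not given: they have to be found in the camera images.
- square: Loose T-shaped try square, 400 to 600 g, standing on its stock. Stock: dark steel bar 30 (x) by 120 (y) by 30 mm high. From the middle of its front (+x) face a thin steel blade sticks out 160 mm along +x, 30 mm wide, 18 to 21 mm above the table. A grip rail stands on the stock. Origin: centre of the stock's underside, the front face is 15 mm ahead of it; +x along the blade, z up.
- grip (a point): Centre of the square's upright dark wooden grip rail, 48 mm straight above the square's origin. The rail is 14 mm thick (along the square's x), 50 mm long (y), and reaches from 30 to 66 mm above the table: pinch it from above across its thickness.
- blade_tip (a point): Middle of the free end of the square's blade, 175 mm from the square's origin along its +x, 19.5 mm above the table when the square stands on it.
- panel: The larger painted panel: light wood board fixed to the table, 150 (x) by 220 (y) by 15 mm thick; the square's blade passes 3 mm above it when the stock stands on the table. Origin: centre of its underside; z up. Its -x side, 75 mm from the origin, is the long edge on the robot's side. The smaller panel, frame corner, jar and mug nearby are bystanders.

How it is judged:
At the end, for the whole second after the job is handed in: The square stands level (0.1 rad), still, its stock on the table (8 mm), the front face within 12 mm of the panel's long edge on the robot's side, its origin within 30 mm of that edge's middle, and its blade over the panel, square to the edge within 10 degrees (x of square in the frame of panel between -0.102 and -0.08 m and y of square in the frame of panel between -0.03 and 0.03 m and angle between the x axis of square and the x axis of panel, either way round below 0.175 rad and x of blade_tip in the frame of panel above 0 m and height (world z) of square below 0.008 m and angle between square's own z axis and vertical below 0.1 rad and linear speed of square below 0.02 m/s); the robot touches nothing.
It also fails if it takes over 42 s, if anything falls off the work surface, if the arm or the gripper's body presses on something with over 40 N, if the wrist force passes 120 N, or if a joint passes its speed limit or range.

ROBOT

A 6-joint arm with a two-finger parallel gripper is mounted at the origin on the work surface. World frame = base frame: x ahead of the robot, y to its left, z up, the work surface at z = 0. Lengths are in m, angles in rad, forces in N, time in s.
With the tool pointing down it reaches from about 0.3 to 0.775 m from the base axis. Payload 14.6 kg.
Tool frame: the origin (TCP) lies between the finger pads; the fingertips stand ctrl.tip_extent ahead of it and the grasp point (between the pads) lies 3 mm ahead of it (ctrl.tip_extent is the distance from the TCP to the fingertips, in m); z points along the fingers, y is the line along which they close (so a half turn about z gives the same grasp; the last joint's range is limited). The gripper opens to 94 mm and grips with 3 to 60 N. Pads are 16 mm wide; open, the fingers measure 119 mm over their backs; the gripper's body (75 mm by 177 mm) begins 78 mm behind the grasp point.
Start: joints at [1.083, 0.3, 1.521, -0, 1.321, -0.067], TCP at [0.225, 0.502, 0.227] pointing down, gripper open.
Joint ranges: [-3.03, 3.03], [-0.79, 2.21], [0.23, 2.52], [-1.04, 4.18], [0, 3.07], [-2.55, 2.55]. Speed limits (rad/s): [2.22, 2.22, 2.57, 3.14, 3.14, 3.14].

INTERFACE

Orientations are given as [roll, pitch, yaw] about the fixed x, y, z axes, in that order (R = Rz(yaw) Ry(pitch) Rx(roll)).
In Python, from station import ctrl gives the robot as it stands.
- The arm moves only by the tool shift_gripper, called after "Call:" as name(argument=value, ...), one argument or row to a line, values as JSON. Schema: {"type":"object","properties":{"moves":{"type":"array","items":{"type":"array","items":{"type":"array","items":{"type":"number"},"minItems":6,"maxItems":6},"minItems":1,"maxItems":10},"minItems":1,"maxItems":1},"jaw":{"type":"number"},"squeeze":{"type":"number"},"only":{"type":"string"},"quiet":{"type":"boolean"},"lines":{"type":"string"}},"required":["moves"],"additionalProperties":false}. moves is a list that holds a single list of rows (three levels of brackets), with 1 to 10 rows, each of 6 numbers: dx, dy, dz in m, then a rotation vector rx, ry, rz in rad; each row shifts and turns the commanded pose from where the row before left it, along the tool's axes as they then stand; what a row does not reach is not made up. A row lasts 1/10 s, in which the tool goes at most 0.05 m and 0.15 rad, less where a joint would pass 70% of its speed; a pose out of reach is approached as far as the arm can. jaw is the finger opening in m, set as the call begins (left out keeps the last). The fingers move at their own pace and stop on an object; squeeze is the grip in N (left out, the last holds). Time passes only in rows, so rows that do not move let the fingers close. The tool returns the time, the measured TCP pose, the force, the opening and the grip force at its end. only (a regular expression) keeps the lines of the reply that match it, lines (a string "A,B") keeps lines A to B, and quiet returns only ok. Input that does not fit is refused with a message, and nothing moves.
- ctrl.get_obs(): the state, without advancing time (a new reading comes with each control period).
- ctrl.camera(name): name is "scene" or "side" or "wrist"; returns a dict with "pixels" (420x560x3 uint8, blue, green, red), "fx", "fy", "cx", "cy" (pixels), "extrinsics" (4x4, takes a point from camera to world coordinates). Camera axes: x right, y up, looking along -z (the intrinsics and any distortion apply to the point x, -y, -z); pixel columns grow to the right and rows downward; lengths in m; the calibration is good to about 2 mm. The wrist camera is an equidistant fisheye: a pixel r from the principal point sees the ray r / f radians off the axis. A picture is of the moment at which its call begins. There is no depth.
- ctrl.hand_in(): hands the job in; it is judged then, once.
The state is a dict: "time_s": time; "qpos": joint angles; "joint_vel": joint speeds; "tau": joint torques, N m; "ee_pos": TCP position; "eef_rot": TCP orientation; "force": force on the tool from outside, world axes, zero at the start; "moment": the same for the moment, N m; "grip_width": finger opening in m; "grip_force": force on a finger pad.
Only numpy, scipy, OpenCV 4.12 (cv2) and the standard library are available. Lean on these libraries where they do the work, as an engineer would, in place of code of your own. Each camera call takes 0.05 s, during which the arm holds its last target. There are 200 camera calls.

## Working session

There is one attempt and no reset: what is moved stays moved. The work goes in short steps, Python scripts to look and compute and a tool call to move; the robot and the scene stay as the last step left them, time stands still between calls to the robot, and variables do not carry over. Pictures are saved under pics/ and viewed, at most 10 in all, crops included, and the job is handed in when it is done.

```bash
mkdir -p pics; ls
```

Run:
```python
from station import ctrl
import cv2,numpy as np,json
o=ctrl.get_obs();print(o['ee_pos'],o['eef_rot'],o['grip_width'],ctrl.tip_extent)
for n in ['scene','side']:
    c=ctrl.camera(n);cv2.imwrite(f'pics/{n}0.png',c['pixels'])
    print(n,c['fx'],c['cx'],c['cy'],np.round(c['extrinsics'],3).tolist(),[k for k in c])
```

```text
pics
station.py
[0.22457754 0.50180439 0.22688741] [-3.14045267e+00 -7.38017117e-05  2.72074551e+00] 0.09403562310166518 0.022
scene 414.1166862780384 282.5568523063795 201.29262298880352 [[-0.726, -0.592, 0.35, 0.928], [0.688, -0.623, 0.372, 0.281], [-0.002, 0.511, 0.859, 0.713], [0.0, 0.0, 0.0, 1.0]] ['pixels', 'fx', 'fy', 'cx', 'cy', 'extrinsics']
side 483.19987221204667 274.8609903304196 211.5068913939056 [[-0.88, 0.306, -0.364, 0.378], [-0.475, -0.572, 0.669, 0.54], [-0.004, 0.761, 0.649, 0.602], [0.0, 0.0, 0.0, 1.0]] ['pixels', 'fx', 'fy', 'cx', 'cy', 'extrinsics']
```

View pics/scene0.png

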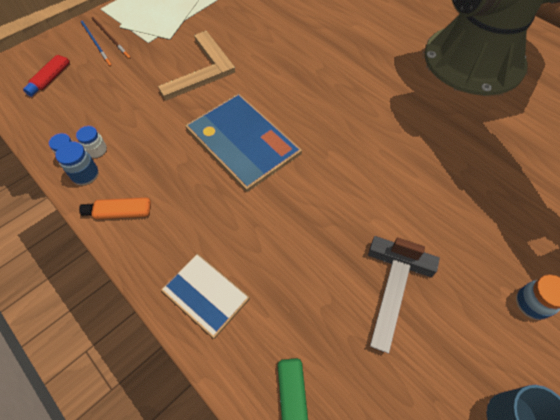

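View pics/side0.png

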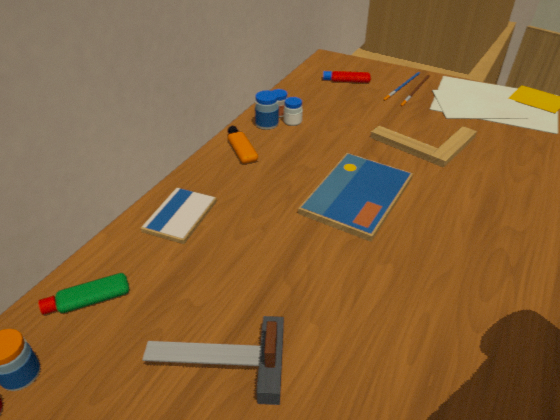

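The scene view shows the larger panel with corners near (239,96), (300,151), (248,187) and (187,130). The square has its stock at about (404,256) and its blade tip at (381,350). In the side view the panel is at about (357,194), the stock at (271,358) and the blade tip at (146,353).

Create h.py:
```python
from station import ctrl
import cv2,numpy as np
def proj(c,P):
    T=np.linalg.inv(c['extrinsics']);p=(T[:3,:3]@np.asarray(P,float).T).T+T[:3,3]
    return np.stack([c['cx']+c['fx']*p[:,0]/-p[:,2],c['cy']-c['fy']*p[:,1]/-p[:,2]],1)
X0,Y0,S=0.1,-0.5,1000.
def rect(c,z):   # top-down picture of plane z: col=(x-X0)*S, row=(y-Y0)*S
    w=np.array([[.2,-.4],[.8,-.4],[.8,.6],[.2,.6]])
    H=cv2.getPerspectiveTransform(proj(c,np.c_[w,np.full(4,z)]).astype(np.float32),((w-[X0,Y0])*S).astype(np.float32))
    return cv2.warpPerspective(c['pixels'],H,(800,1200))
def blobs(m,amin=1500):
    m=cv2.morphologyEx(m.astype(np.uint8),cv2.MORPH_OPEN,np.ones((5,5)))
    for k in cv2.findContours(m,cv2.RETR_EXTERNAL,cv2.CHAIN_APPROX_NONE)[0]:
        if cv2.contourArea(k)>amin:
            b=cv2.boxPoints(cv2.minAreaRect(k))/S+[X0,Y0]
            e=b[1]-b[0],b[2]-b[1];L=max(e,key=np.linalg.norm)
            print('  c',b.mean(0).round(4),'size',[round(float(np.linalg.norm(v)),4) for v in e],'long ang',round(float(np.arctan2(L[1],L[0])),3),'area',cv2.contourArea(k))
def measure(names=('scene','side'),dump=''):
    for n in names:
        c=ctrl.camera(n);
        if dump: cv2.imwrite(f'pics/{n}{dump}.png',c['pixels'])
        h=cv2.cvtColor(rect(c,.015),cv2.COLOR_BGR2HSV)
        print(n,'panel');blobs((h[...,0]>90)&(h[...,0]<125)&(h[...,1]>90)&(h[...,2]>50),8000)
        h=cv2.cvtColor(rect(c,.021),cv2.COLOR_BGR2HSV)
        print(n,'blade');blobs((h[...,1]<50)&(h[...,2]>120))
        h=cv2.cvtColor(rect(c,.030),cv2.COLOR_BGR2HSV)
        print(n,'stock');blobs((h[...,1]<110)&(h[...,2]<110)&(h[...,2]>25))
```

```bash
python3 -c "from h import *;measure()"
```

```text
scene panel
  c [ 0.5948 -0.1987] size [0.1369, 0.2078] long ang 1.527 area 27743.5
scene blade
  c [0.651  0.2541] size [0.0305, 0.1604] long ang 0.439 area 4587.0
  c [0.8513 0.0199] size [0.1208, 0.0466] long ang -1.446 area 5434.5
scene stock
  c [0.6144 0.5001] size [0.0687, 0.0433] long ang -0.753 area 2347.0
  c [0.5726 0.2159] size [0.1208, 0.0442] long ang -1.13 area 3773.0
  c [0.1295 0.014 ] size [0.059, 0.2] long ang 1.571 area 8451.5
side panel
  c [ 0.5944 -0.2026] size [0.1386, 0.2097] long ang 1.524 area 28417.5
side blade
  c [0.6501 0.2528] size [0.0304, 0.158] long ang 0.443 area 4490.0
  c [0.8446 0.0217] size [0.1181, 0.0459] long ang -1.449 area 5206.5
side stock
  c [0.5617 0.2186] size [0.1341, 0.0315] long ang -1.131 area 2551.0
```

Create d.py:
```python
import sys,numpy as np
from station import ctrl
from scipy.spatial.transform import Rotation as R
x,y,z,yaw=map(float,sys.argv[1:5]);o=ctrl.get_obs()
r=R.from_euler('xyz',o['eef_rot']);g=R.from_euler('xyz',[np.pi,0,yaw])
print('t',round(o['time_s'],2),'shift',r.apply(np.array([x,y,z])-o['ee_pos'],inverse=True).round(4),'rot',(r.inv()*g).as_rotvec().round(4),'F',np.round(o['force'],1),'grip',o['grip_width'].__round__(4),'rpy',np.round(o['eef_rot'],3))
```

```text
(no output)
```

Call:
shift_gripper(
  moves=[
    [[-0.043,-0.0125,0,0,0,0],[-0.043,-0.0125,0,0,0,0],[-0.043,-0.0125,0,0,0,0],[-0.043,-0.0125,0,0,0,0],[-0.043,-0.0125,0,0,0,0],[-0.043,-0.0125,0,0,0,0],[-0.043,-0.0125,0,0,0,0],[-0.043,-0.0125,0,0,0,0],[-0.043,-0.0125,0,0,0,0],[-0.043,-0.0125,0,0,0,0]],
  ],
  jaw=0.094,
  squeeze=30,
)

```text
time_s: 1.2
ee_pos: [0.5673, 0.2108, 0.2273]
eef_rot: [-3.141, -0.0, 2.721]
force: [0.0, 0.4, -0.7]
grip_width: 0.0937
grip_force: 0.0
```

Call:
shift_gripper(
  moves=[
    [[0,0,0,0,0,0.142],[0,0,0,0,0,0.142],[0,0,0,0,0,0.142],[0,0,0,0,0,0.142],[0,0,0,0,0,0.142],[0,0,0,0,0,0],[0,0,0,0,0,0]],
  ],
)

```text
time_s: 1.9
ee_pos: [0.5661, 0.2123, 0.2273]
eef_rot: [-3.141, -0.0, 2.015]
force: [-0.6, 0.2, 0.5]
grip_width: 0.0946
grip_force: 0.0
```

```bash
python3 d.py 0.5646 0.2129 0.055 2.012
```

```text
t 1.9 shift [ 0.0012 -0.001   0.1723] rot [-0.0002 -0.0001  0.0031] F [-0.6  0.2  0.5] grip 0.0946 rpy [-3.141 -0.     2.015]
```

Call:
shift_gripper(
  moves=[
    [[0.001,-0.001,0.03,0,0,0.003],[0,0,0.03,0,0,0],[0,0,0.03,0,0,0],[0,0,0.03,0,0,0],[0,0,0.03,0,0,0],[0,0,0.02,0,0,0],[0,0,0.002,0,0,0],[0,0,0,0,0,0],[0,0,0,0,0,0]],
  ],
)

```text
time_s: 2.8
ee_pos: [0.5654, 0.213, 0.0569]
eef_rot: [3.14, 0.0, 2.009]
force: [-0.2, 0.1, 0.1]
grip_width: 0.0938
grip_force: 0.0
```

```bash
python3 d.py 0.5646 0.2129 0.055 2.012
```

Run:
```python
from h import *
c=ctrl.camera('side');cv2.imwrite('pics/s1.png',cv2.resize(c['pixels'][230:420,100:400],None,fx=2,fy=2))
```

```text
t 2.8 shift [ 0.0003 -0.0008  0.0019] rot [ 0.002   0.0003 -0.003 ] F [-0.2  0.1  0.1] grip 0.0938 rpy [3.14  0.    2.009]
```

View pics/s1.png

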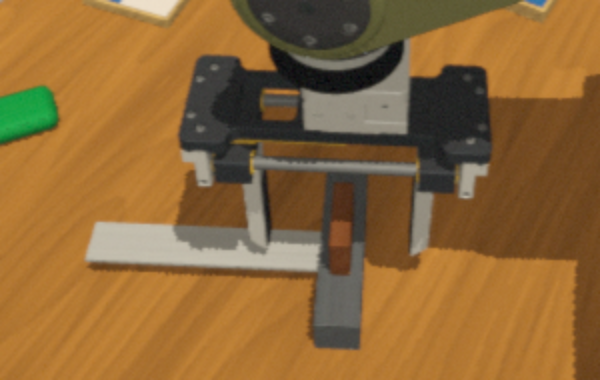

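The fingers straddle the rail: crop (340,235), fingers at (258,245) and (420,250). The next step is to close, settle and lift.

Call:
shift_gripper(
  moves=[
    [[0,0,0.001,0,0,0],[0,0,0,0,0,0],[0,0,0,0,0,0],[0,0,0,0,0,0],[0,0,0,0,0,0],[0,0,0,0,0,0],[0,0,0,0,0,0],[0,0,0,0,0,0],[0,0,0,0,0,0],[0,0,0,0,0,0]],
  ],
  jaw=0.0,
  squeeze=40,
)

```text
time_s: 3.85
ee_pos: [0.5648, 0.2127, 0.0544]
eef_rot: [-3.142, -0.0, 2.008]
force: [-0.2, 0.3, 0.1]
grip_width: 0.0175
grip_force: 0.0
```

Call:
shift_gripper(
  moves=[
    [[0,0,0,0,0,0],[0,0,-0.01,0,0,0],[0,0,-0.02,0,0,0],[0,0,-0.02,0,0,0],[0,0,-0.02,0,0,0],[0,0,-0.02,0,0,0],[0,0,0,0,0,0],[0,0,0,0,0,0]],
  ],
)

```text
time_s: 4.65
ee_pos: [0.5645, 0.2126, 0.144]
eef_rot: [-3.141, -0.0, 2.008]
force: [0.2, 0.6, -6.6]
grip_width: 0.014
grip_force: 40.0
```

```bash
python3 d.py 0.5027 -0.1966 0.147 1.526; python3 -c "from h import *;measure(dump='2')" | grep -A3 blade
```

```text
t 4.65 shift [-0.3446 -0.2292 -0.0029] rot [-5.000e-04  1.000e-04  4.818e-01] F [ 0.2  0.6 -6.6] grip 0.014 rpy [-3.141 -0.     2.008]
scene blade
  c [0.611  0.2505] size [0.034, 0.1819] long ang 0.431 area 4278.0
  c [0.8511 0.0199] size [0.1218, 0.047] long ang -1.446 area 5512.0
  c [ 0.839 -0.387] size [0.044, 0.05] long ang 1.571 area 1583.5
--
side blade
  c [0.7105 0.1725] size [0.1015, 0.1936] long ang 0.464 area 7019.5
  c [0.8442 0.0216] size [0.12, 0.0469] long ang -1.449 area 3846.0
  c [ 0.6921 -0.0501] size [0.1287, 0.1113] long ang -1.135 area 8335.5
```

Call:
shift_gripper(
  moves=[
    [[-0.009,-0.006,0,0,0,0],[-0.018,-0.012,0,0,0,0],[-0.027,-0.018,0,0,0,0],[-0.027,-0.018,0,0,0,0],[-0.027,-0.018,0,0,0,0],[-0.027,-0.018,0,0,0,0],[-0.027,-0.018,0,0,0,0],[-0.027,-0.018,0,0,0,0],[-0.027,-0.018,0,0,0,0],[-0.027,-0.018,0,0,0,0]],
  ],
)

```text
time_s: 5.75
ee_pos: [0.5198, -0.0777, 0.1439]
eef_rot: [-3.141, -0.0, 2.008]
force: [1.6, -0.5, -4.9]
grip_width: 0.0138
grip_force: 40.0
```

Call:
shift_gripper(
  moves=[
    [[-0.027,-0.018,0,0,0,0],[-0.027,-0.018,0,0,0,0],[-0.024,-0.015,0,0,0,0],[-0.015,-0.01,0,0,0,0],[-0.008,-0.005,0,0,0,0],[0,0,0,0,0,0.12],[0,0,0,0,0,0.12],[0,0,0,0,0,0.12],[0,0,0,0,0,0.12],[0,0,0,0,0,0]],
  ],
)

```text
time_s: 6.75
ee_pos: [0.5035, -0.1951, 0.1441]
eef_rot: [-3.141, -0.0, 1.526]
force: [0.0, 0.0, -4.7]
grip_width: 0.0136
grip_force: 40.0
```

Call:
shift_gripper(
  moves=[
    [[0,0,0,0,0,0]],
  ],
)

```text
time_s: 6.85
ee_pos: [0.5036, -0.1952, 0.1442]
eef_rot: [-3.141, -0.0, 1.532]
force: [-0.5, 0.6, -5.4]
grip_width: 0.0138
grip_force: 40.0
```

```bash
python3 d.py 0.5027 -0.1966 0.08 1.526
```

```text
t 6.85 shift [-0.0015 -0.0008  0.0642] rot [-0.0005 -0.0002  0.0056] F [-0.5  0.6 -5.4] grip 0.0138 rpy [-3.141 -0.     1.532]
```

Call:
shift_gripper(
  moves=[
    [[-0.0015,-0.003,0.02,0,0,0.003],[0,0,0.02,0,0,0],[0,0,0.016,0,0,0],[0,0,0.008,0,0,0],[0,0,0,0,0,0],[0,0,0,0,0,0]],
  ],
)

```text
time_s: 7.45
ee_pos: [0.501, -0.1969, 0.0811]
eef_rot: [3.141, 0.0, 1.526]
force: [0.2, -0.1, -4.5]
grip_width: 0.0139
grip_force: 40.0
```

```bash
python3 d.py 0.5007 -0.1965 0.056 1.526
```

Run:
```python
from h import *
a=ctrl.camera('side')['pixels'][60:280,230:480];b=ctrl.camera('scene')['pixels'][60:280,130:380]
cv2.imwrite('pics/s3.png',cv2.resize(np.hstack([a,b]),None,fx=1.6,fy=1.6))
```

```text
t 7.45 shift [ 0.0004 -0.0004  0.0251] rot [ 0.0007  0.0003 -0.0002] F [ 0.2 -0.1 -4.5] grip 0.0139 rpy [3.141 0.    1.526]
```

View pics/s3.png

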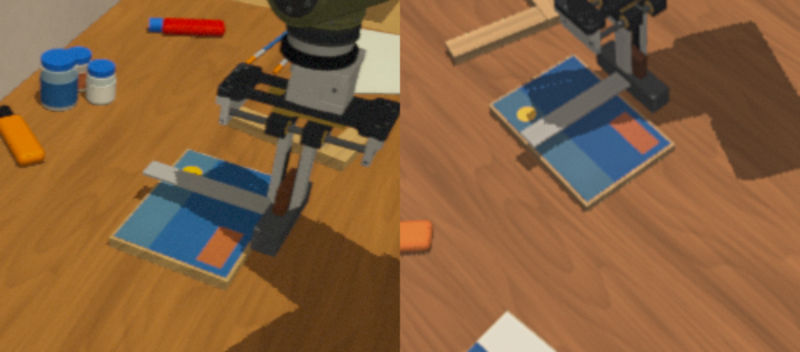

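The square is held level above the panel's near edge, with its stock at left-crop (283,220) and its blade across the painting to (150,172). It lines up, so I'll lower it.

Call:
shift_gripper(
  moves=[
    [[0,0,0.006,0,0,0],[0,0,0.006,0,0,0],[0,0,0.005,0,0,0],[0,0,0.004,0,0,0],[0,0,0.003,0,0,0],[0,0,0,0,0,0],[0,0,0,0,0,0]],
  ],
)

```text
time_s: 8.25
ee_pos: [0.5008, -0.1968, 0.0565]
eef_rot: [3.142, 0.0, 1.525]
force: [0.4, 0.7, -5.3]
grip_width: 0.0135
grip_force: 40.0
```

Call:
shift_gripper(
  moves=[
    [[0,0,0.001,0,0,0],[0,0,0.001,0,0,0],[0,0,0.001,0,0,0],[0,0,0,0,0,0],[0,0,0,0,0,0]],
  ],
)

```text
time_s: 8.75
ee_pos: [0.5008, -0.1968, 0.0543]
eef_rot: [3.141, 0.0, 1.525]
force: [-4.7, 1.0, 5.6]
grip_width: 0.014
grip_force: 40.0
```

Add to h.py:
```python
def blade(name):
    c=ctrl.camera(name);h=cv2.cvtColor(rect(c,.021),cv2.COLOR_BGR2HSV)
    m=(h[...,1]<60)&(h[...,2]>100);m[:250]=0;m[400:]=0;m[:,:380]=0;m[:,650:]=0
    print(name);blobs(m,500);return c['pixels']
```

Run:
```python
from h import *
a=blade('side')[60:280,230:480];b=blade('scene')[60:280,130:380]
cv2.imwrite('pics/s4.png',cv2.resize(np.hstack([a,b]),None,fx=1.6,fy=1.6))
```

```text
side
  c [ 0.6115 -0.2018] size [0.1265, 0.0357] long ang -0.05 area 3281.5
scene
  c [ 0.5986 -0.1989] size [0.1583, 0.0352] long ang -0.042 area 4335.5
```

View pics/s4.png

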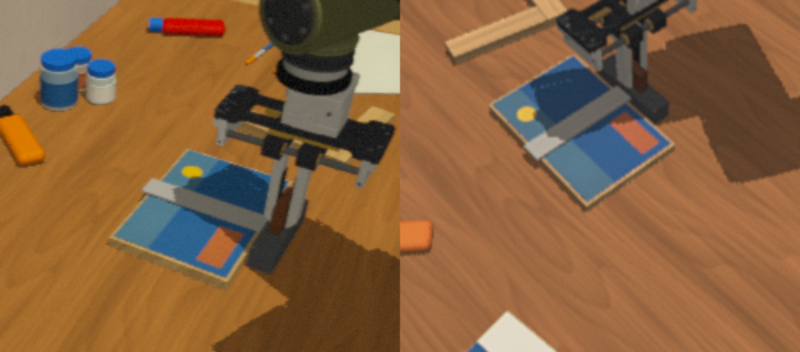

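The stock is down flush at the near edge, left-crop (275,240), and the blade lies square across the painting, so I'll release it and retreat.

Call:
shift_gripper(
  moves=[
    [[0,0,-0.001,0,0,0],[0,0,0,0,0,0],[0,0,0,0,0,0],[0,0,0,0,0,0],[0,0,0,0,0,0],[0,0,0,0,0,0],[0,0,0,0,0,0],[0,0,0,0,0,0]],
  ],
  jaw=0.06,
)

```text
time_s: 9.65
ee_pos: [0.5007, -0.1968, 0.0545]
eef_rot: [3.142, -0.0, 1.525]
force: [-1.1, 0.2, -0.2]
grip_width: 0.0601
grip_force: 0.0
```

Call:
shift_gripper(
  moves=[
    [[0,0,-0.01,0,0,0],[0,0,-0.02,0,0,0],[0,0,-0.03,0,0,0],[0,0,-0.03,0,0,0],[0,0,-0.03,0,0,0],[0,0,-0.03,0,0,0],[0,0,0,0,0,0],[0,0,0,0,0,0]],
  ],
)

```text
time_s: 10.45
ee_pos: [0.5007, -0.1968, 0.2051]
eef_rot: [3.14, 0.0, 1.525]
force: [-0.5, 0.1, 0.0]
grip_width: 0.06
grip_force: 0.0
```

Run:
```python
from h import *
a=blade('side')[60:280,230:480];b=blade('scene')[60:280,130:380]
measure()
cv2.imwrite('pics/s5.png',cv2.resize(np.hstack([a,b]),None,fx=1.6,fy=1.6))
```

```text
side
  c [ 0.6343 -0.1984] size [0.0846, 0.0287] long ang -0.124 area 1532.0
scene
  c [ 0.5986 -0.1963] size [0.1583, 0.0326] long ang -0.062 area 4240.5
scene panel
  c [ 0.5972 -0.14  ] size [0.1366, 0.09] long ang -0.048 area 11882.0
scene blade
  c [0.8512 0.0199] size [0.1213, 0.0468] long ang -1.446 area 5461.0
  c [ 0.839  -0.3875] size [0.044, 0.049] long ang 1.571 area 1509.0
scene stock
  c [0.6144 0.5001] size [0.0686, 0.0432] long ang -0.753 area 2330.0
  c [0.129 0.014] size [0.058, 0.202] long ang 1.571 area 8472.5
  c [ 0.5776 -0.207 ] size [0.2092, 0.1395] long ang -0.3 area 11251.5
  c [ 0.304 -0.41 ] size [0.236, 0.18] long ang 0.0 area 14252.0
side panel
  c [ 0.5972 -0.1442] size [0.1386, 0.0928] long ang -0.048 area 12422.5
  c [ 0.5911 -0.2671] size [0.1387, 0.0807] long ang -0.051 area 10717.5
side blade
  c [0.8445 0.0218] size [0.1185, 0.0461] long ang -1.449 area 5263.5
side stock
  c [ 0.5587 -0.1636] size [0.1471, 0.1872] long ang 0.241 area 7414.5
```

View pics/s5.png

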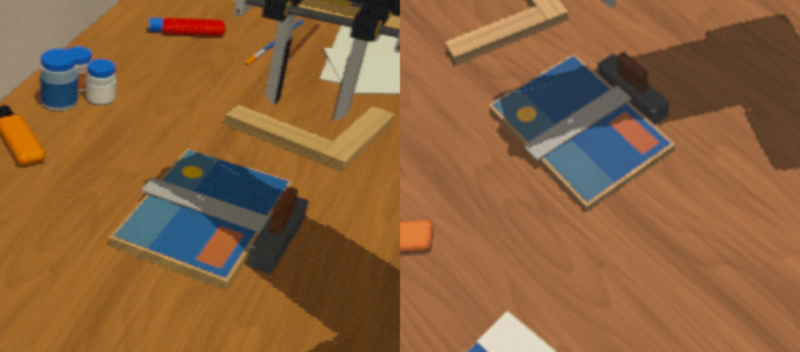

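The square stands free and level with its stock along the near edge, and the blade is centred across the painting from (265,215) to (150,187) in the left crop. The gripper is clear.

```bash
python3 -c "from station import ctrl;print(ctrl.hand_in())"
```

```text
the job is handed in; nothing more can be done
None
```

The try square is standing flush against the middle of the panel's near long edge, blade square across the painting and gripper clear; I handed the job in at about 10.5 s, and no verdict was returned.

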